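# Set out a kit tray of pencil parts from an insert bin

## Task

Set out a kit for the next batch of pencils: first lift the top tray off the pile and set it flat in the middle of the green mat, square with it, leaving the tray below where it is; then lift the blue bin straight up out of its wooden frame, keeping it level until it is well clear, and tip all its silver barrels into that tray. By the end every copper grip ring on the table must lie in the tray too, at any time once the tray is on the mat, and the empty bin must stand upright in the middle of the cork mat, ready to be refilled; leave the finished pencil and the pocket clip where they lie.

Things in the scene. Friction and masses are not known exactly. Their poses are not given: they have to be found in the camera images.
- kit_mat: green mat fixed to the table, 130 mm (x) by 170 mm (y), 3 mm thick; origin at the centre of its underside
- refill_mat: cork mat fixed to the table, 116 mm (x) by 124 mm (y), 3 mm thick; origin at the centre of its underside
- frame: pale wooden organiser frame fixed to the table, 124 mm (x) by 132 mm (y), 40 mm high, 10 mm walls around one open well of 104 by 112 mm whose floor is 3 mm up; origin at the centre of its underside
- bin: blue plastic insert bin, 100 (x) by 108 mm (y), 160 g, side and back rims 44 mm up, 4 mm walls; sits on the floor of the frame's well, square with it, 2 mm to spare all round. Floor 4 mm thick, flat from x = +12 to +46 mm; from there towards its -x a scoop ramp rises at 27 degrees to the pouring lip. A bridge handle spans it along y on two side posts. Origin at the centre of its underside
- bin_handle (a point): centre of the bin's handle bar, at x = +5 mm, z = 80 mm in the bin; the bar runs along the bin's y over its whole width, 10 mm thick (x) and 20 mm tall (z 70 to 90 mm); nothing for 50 mm below it
- bin_lip (a point): middle of the bin's pouring lip, at x = -49 mm, z = 36 mm in the bin; barrels roll out over it when the bin is tipped lip-down beyond about 30 degrees, and 45 to 50 degrees empties it
- top_tray: pale plywood tray on top of a nested pile of two, 110 (x) by 150 mm (y), 150 g, rim 35 mm up, 8 mm walls, inside 94 by 134 mm, floor 9 mm up. A foot 5 mm high, 90 by 130 mm, sits inside the lower tray's rim: it starts 30 mm above the lower tray. Can be carried by pinching the middle of a long wall (x = +51 or -51 mm). Origin at the centre of the foot's underside
- lower_tray: dark wooden tray of the same shape and size on the table, 450 g, under the top tray; origin at the centre of its underside
- ring1: copper grip ring, knurled outside, 18 mm in diameter and 14 mm tall, standing on end at the start, 15 g; origin at its centre, z along its bore. Three to five of the six are present. To be grasped across its outside (the bore is closed to the fingers)
- ring2: copper grip ring, knurled outside, 18 mm in diameter and 14 mm tall, standing on end at the start, 15 g; origin at its centre, z along its bore. Three to five of the six are present. To be grasped across its outside (the bore is closed to the fingers)
- ring3: copper grip ring, knurled outside, 18 mm in diameter and 14 mm tall, standing on end at the start, 15 g; origin at its centre, z along its bore. Three to five of the six are present. To be grasped across its outside (the bore is closed to the fingers)
- ring4: copper grip ring, knurled outside, 18 mm in diameter and 14 mm tall, standing on end at the start, 15 g; origin at its centre, z along its bore. Three to five of the six are present. To be grasped across its outside (the bore is closed to the fingers)
- ring5: copper grip ring, knurled outside, 18 mm in diameter and 14 mm tall, standing on end at the start, 15 g; origin at its centre, z along its bore. Three to five of the six are present. To be grasped across its outside (the bore is closed to the fingers)
- ring6: copper grip ring, knurled outside, 18 mm in diameter and 14 mm tall, standing on end at the start, 15 g; origin at its centre, z along its bore. Three to five of the six are present. To be grasped across its outside (the bore is closed to the fingers)
- barrel1: silver aluminium pencil barrel, a smooth round rod 10 mm in diameter and 92 mm long, 14 g; origin at its centre, its own y along its length. It starts lying on the floor of the bin, along the bin's y, and rolls freely. Two or three of the three are present
- barrel2: silver aluminium pencil barrel, a smooth round rod 10 mm in diameter and 92 mm long, 14 g; origin at its centre, its own y along its length. It starts lying on the floor of the bin, along the bin's y, and rolls freely. Two or three of the three are present
- barrel3: silver aluminium pencil barrel, a smooth round rod 10 mm in diameter and 92 mm long, 14 g; origin at its centre, its own y along its length. It starts lying on the floor of the bin, along the bin's y, and rolls freely. Two or three of the three are present
- pencil: finished black pencil, 140 mm long, 9 mm thick, lying on the table on the -y side of the cork mat; a bystander; origin at the middle of its underside
- clip: folded steel pocket clip, 42 by 7 by 7 mm, lying on the +y side of the cork mat; a bystander; origin at the centre of its underside

How it is judged:
On the way, in this order (a step that is already met when the one before it is completed fails the run):
1. the top tray stands flat on the green mat, released (horizontal distance between top_tray and kit_mat below 0.03 m and z of top_tray in the frame of kit_mat below 0.009 m and angle between top_tray's own z axis and vertical below 0.08 rad and angle between the x axis of top_tray and the x axis of kit_mat, either way round below 0.35 rad and contact force between top_tray and the fingers below 0.1 N), for 0.2 s.
2. the bin is lifted level, its underside well clear above the frame (z of bin in the frame of frame above 0.06 m and angle between bin's own z axis and vertical below 0.2 rad), for 0.1 s.
3. the bin is tipped, near the tray (angle between bin's own z axis and vertical above 0.4 rad and horizontal distance between bin_lip and top_tray below 0.15 m), for 0.02 s.
4. all the barrels lie in the tray (x of barrel1 in the frame of top_tray between -0.047 and 0.047 m and y of barrel1 in the frame of top_tray between -0.067 and 0.067 m and z of barrel1 in the frame of top_tray between 0.005 and 0.042 m and x of barrel2 in the frame of top_tray between -0.047 and 0.047 m and y of barrel2 in the frame of top_tray between -0.067 and 0.067 m and z of barrel2 in the frame of top_tray between 0.005 and 0.042 m and x of barrel3 in the frame of top_tray between -0.047 and 0.047 m and y of barrel3 in the frame of top_tray between -0.067 and 0.067 m and z of barrel3 in the frame of top_tray between 0.005 and 0.042 m), for 0.2 s.
At the end, for the whole second after the job is handed in: Tray flat on the green mat, centre within 30 mm of the mat's, turned under 20 degrees from it; every barrel and ring present in the tray; bin upright on the cork mat, centre within 35 mm of the mat's; lower tray within 30 mm of its start; bin and tray at rest (all of step 4 and horizontal distance between top_tray and kit_mat below 0.03 m and z of top_tray in the frame of kit_mat below 0.009 m and angle between each of top_tray, bin's own z axis and vertical below 0.08 rad and angle between the x axis of top_tray and the x axis of kit_mat, either way round below 0.35 rad and horizontal distance between bin and refill_mat below 0.035 m and z of bin in the frame of refill_mat below 0.009 m and x of ring1 in the frame of top_tray between -0.047 and 0.047 m and y of ring1 in the frame of top_tray between -0.067 and 0.067 m and z of ring1 in the frame of top_tray between 0.005 and 0.042 m and x of ring2 in the frame of top_tray between -0.047 and 0.047 m and y of ring2 in the frame of top_tray between -0.067 and 0.067 m and z of ring2 in the frame of top_tray between 0.005 and 0.042 m and x of ring3 in the frame of top_tray between -0.047 and 0.047 m and y of ring3 in the frame of top_tray between -0.067 and 0.067 m and z of ring3 in the frame of top_tray between 0.005 and 0.042 m and x of ring4 in the frame of top_tray between -0.047 and 0.047 m and y of ring4 in the frame of top_tray between -0.067 and 0.067 m and z of ring4 in the frame of top_tray between 0.005 and 0.042 m and x of ring5 in the frame of top_tray between -0.047 and 0.047 m and y of ring5 in the frame of top_tray between -0.067 and 0.067 m and z of ring5 in the frame of top_tray between 0.005 and 0.042 m and x of ring6 in the frame of top_tray between -0.047 and 0.047 m and y of ring6 in the frame of top_tray between -0.067 and 0.067 m and z of ring6 in the frame of top_tray between 0.005 and 0.042 m and linear speed of each of bin, top_tray below 0.05 m/s and distance of lower_tray from where it was at the start of the episode below 0.03 m); the robot touches nothing.
It fails at once if the bin is tilted by more than 20 degrees while still in the frame (angle between bin's own z axis and vertical above 0.35 rad and z of bin in the frame of frame below 0.04 m and horizontal distance between bin and frame below 0.06 m).
It fails at once if the lower tray is moved more than 30 mm (distance of lower_tray from where it was at the start of the episode above 0.03 m).
It fails at once if the pocket clip or the finished pencil is moved more than 40 mm (distance of any of clip, pencil from where it was at the start of the episode above 0.04 m).
Of ring1, ring2, ring3, ring4, ring5, ring6 only 3 to 5 are there at a start; the rules pass over those that are not, and their reading is None.
Of barrel1, barrel2, barrel3 only 2 to 3 are there at a start; the rules pass over those that are not, and their reading is None.
At some moment in a run one of ring1, ring2, ring3, ring4, ring5, ring6 may be knocked a few centimetres aside while the robot is not near it.
It also fails if it takes over 210 s, if anything falls off the work surface, if the arm or the gripper's body presses on something with over 40 N, if the wrist force passes 120 N, or if a joint passes its speed limit or range.

## Robot

A 6-joint arm with a two-finger parallel gripper is mounted at the origin on the work surface. World frame = base frame: x ahead of the robot, y to its left, z up, the work surface at z = 0. Lengths are in m, angles in rad, forces in N, time in s.
With the tool pointing down it reaches from about 0.4 to 0.925 m from the base axis. Payload 12.5 kg.
Tool frame: the origin (TCP) lies at the very end of the fingers, on their centre line; the grasp point (between the pads) lies bot.grip_depth behind it (bot.grip_depth is the distance from the TCP to the grasp point, in m); z points along the fingers, y is the direction in which the jaws open and shut (so a half turn about z gives the same grasp; the last joint's range is limited). The gripper opens to 95 mm and grips with 3 to 60 N. Pads are 20 mm wide; open, the fingers measure 119 mm over their backs; the gripper's body (75 mm by 180 mm) begins 59 mm behind the grasp point.
Start: joints at [-1.311, 0.491, 1.559, -0, 1.092, -0.106], TCP at [0.224, -0.584, 0.187] pointing down, gripper open.
Joint ranges: [-3.1, 3.1], [-0.84, 2.19], [0.05, 2.79], [-1.13, 4.28], [0.06, 2.93], [-2.69, 2.69]. Speed limits (rad/s): [2.22, 2.22, 2.79, 3.14, 3.14, 3.14].

## Interface

Orientations are given as a unit quaternion [x, y, z, w].
In Python, from plant import bot gives the robot as it stands.
- The arm moves only by the tool move_arm, never from a script. Its argument "steps" is a list of rows, each a list of 2 entries, a list of its own where there are three numbers: the shift along the world's x, y, z in m, then the turn about the world's z in rad. In form: [[[x, y, z], turn], ...]. A call has 1 to 20 rows; each row is the pose to reach, as a shift and turn from the pose measured when the call began; what a row does not reach only later rows make up. A row lasts 1/12 s, in which the tool goes at most 41.7 mm and 7.16 degrees, less where a joint would pass 70% of its speed; a pose out of reach is approached as far as the arm can. A call with a gripper value outside its range is refused whole. "hand" is the opening, from 0 (shut) to 1 (fully open), set as the call begins (left out, the last holds). The fingers move at their own pace and stop on an object; "squeeze" is the grip in N (left out, the last holds). Time passes only in rows, so rows that repeat a pose let the fingers close. It gives the time, the measured TCP pose, the force and the opening at its end, in the units of the state.
- bot.state(): the state, without advancing time (a new reading comes with each control period).
- bot.snapshot(name): name is "scene" or "side" or "wrist"; returns a dict with "pixels" (384x512x3 uint8, blue, green, red), "fovy" (degrees; the focal length in pixels is half the picture's height over the tangent of half this angle, whatever the lens; pixels are square), "cx", "cy" (the principal point, pixels), "rvec" (rotation vector, rad) and "tvec" (3), from world to camera coordinates, as OpenCV has them; the wrist camera has in their place "T_tool_cam" (4x4, takes a point from camera to tool coordinates, whose origin is the TCP and whose axes are the flange's). Camera axes: x right, y down, z forward; pixel columns grow to the right and rows downward; lengths in m; the calibration is good to about 2 mm. A picture is of the moment at which its call begins: read the wrist's pose just before it. There is no depth.
- bot.sign_off(): hands the job in, once; it reports no verdict.
Trained networks look in a picture, given as the dict that the camera call returned (one of the last four; its "shot" number tells which), for a name from the list of things; names that differ only in an ending like _2 or _b are one class to them, and where a whole thing is asked for, a point or a joint stands for the part that bears it (a point fixed in the world has none). Each returns a list of dicts, best first, with "conf" (0 to 1); they miss things now and then, are a little off and sometimes report something else, mostly with a low value. They report only what shows in the picture. A call takes as long as a camera call.
- bot.boxes_of(picture, thing): "at" ([x, y, z] in m, in world coordinates, good to about 4 mm: the middle of the surface that is visible of it).
The state is a dict: "time_s": time; "joints": joint angles; "dq": joint speeds; "joint_torque": joint torques, N m; "tcp_pos": TCP position; "ee_rot": TCP orientation; "force": force on the tool from outside, world axes, zero at the start; "wrist_torque": the same for the moment, N m; "grip_width": finger opening in m.
Only numpy, scipy, OpenCV 4.12 (cv2) and the standard library are available. Lean on these libraries where they do the work, as an engineer would, in place of code of your own. Each camera call takes 0.05 s, during which the arm holds its last target. There are 200 camera calls.

## Working session

There is one attempt and no reset: what is moved stays moved. The work goes in short steps, Python scripts to look and compute and a tool call to move; the robot and the scene stay as the last step left them, time stands still between calls to the robot, and variables do not carry over. Pictures are saved under pics/ and viewed, about 12 in all and at most 16, crops included, and the job is handed in when it is done.

Besides the shell and the picture viewer there is one more tool, called after "Request:" by a JSON object that holds its "fn" and its "kwargs", one argument or row to a line. move_arm: Moves the arm, as the interface text tells. Its arguments: {"type":"object","properties":{"steps":{"type":"array"},"hand":{"type":"number"},"squeeze":{"type":"number"}},"required":["steps"]}

```bash
mkdir -p pics
cat > h.py <<'E'
import numpy as np, cv2
from scipy.spatial.transform import Rotation as R
from plant import bot
def K(s):
    f=s["pixels"].shape[0]/2/np.tan(np.radians(s["fovy"])/2)
    return np.array([[f,0,s["cx"]],[0,f,s["cy"]],[0,0,1.]])
def cam(s,st=None):  # world->cam R,t
    if "rvec" in s: return cv2.Rodrigues(np.array(s["rvec"],float))[0],np.array(s["tvec"],float).ravel()
    T=np.eye(4);T[:3,:3]=R.from_quat(st["ee_rot"]).as_matrix();T[:3,3]=st["tcp_pos"]
    M=np.linalg.inv(T@np.array(s["T_tool_cam"]));return M[:3,:3],M[:3,3]
def shot(name):
    st=bot.state();s=bot.snapshot(name);return s,cam(s,st)
def ray(s,c,u,v,z):
    r,t=c;d=r.T@np.linalg.solve(K(s),[u,v,1.]);o=-r.T@t
    return o+d*(z-o[2])/d[2]
def proj(s,c,p):
    q=c[0]@np.array(p,float)+c[1];q=K(s)@q;return q[:2]/q[2]
def find(s,things,n=3,lo=.25):
    for th in things:
        print(th,[(np.round(b["at"],3).tolist(),round(b["conf"],2)) for b in bot.boxes_of(s,th)[:n] if b["conf"]>lo])
E
python3 - <<'E'
from h import *
print(bot.grip_depth,bot.state())
ims=[]
for n in("scene","side"):
    s,c=shot(n);ims.append(s["pixels"])
    r,t=c;print(n,"cam at",-r.T@t)
    find(s,["kit_mat","refill_mat","frame","bin","bin_handle","bin_lip","top_tray","lower_tray","barrel1","pencil","clip"],2)
    find(s,["ring1"],8)
    cv2.imwrite(f"pics/{n}0.png",s["pixels"])
E
```

```text
0.0188 {'time_s': 0.0, 'joints': array([-1.31057990e+00,  4.91584845e-01,  1.55945567e+00, -3.27457711e-05,
        1.09169071e+00, -1.05615150e-01]), 'dq': array([ 0.00044289,  0.001153  , -0.00288515, -0.00027491,  0.00073623,
        0.00029648]), 'joint_torque': array([-2.44726492e-03, -6.12641859e+01, -2.58182877e+01,  6.92085782e-02,
        4.81831993e-02, -1.10019812e-04]), 'tcp_pos': array([ 0.22351137, -0.58337125,  0.18624391]), 'ee_rot': array([ 9.83315965e-01,  1.81904887e-01, -5.84442909e-05, -5.66466690e-04]), 'force': array([ 0.35947332, -0.6121579 ,  0.14455575]), 'wrist_torque': array([-0.05209197, -0.00438415,  0.01612936]), 'grip_width': 0.09511964812817755}
scene cam at [ 1.16515781 -0.23964076  0.6839003 ]
kit_mat [([0.626, -0.005, 0.001], 0.56)]
refill_mat [([0.441, -0.008, 0.003], 0.75)]
frame [([0.63, 0.208, 0.03], 0.56)]
bin [([0.576, 0.249, 0.041], 0.72)]
bin_handle [([0.581, 0.247, 0.036], 0.73)]
bin_lip [([0.577, 0.246, 0.035], 0.7)]
top_tray [([0.605, -0.25, 0.045], 0.73)]
lower_tray [([0.662, -0.244, 0.018], 0.67)]
barrel1 [([0.577, 0.248, 0.039], 0.51)]
pencil [([0.461, -0.132, 0.005], 0.62)]
clip [([0.63, 0.211, 0.029], 0.47)]
ring1 [([0.419, 0.268, 0.01], 0.53), ([0.414, 0.212, 0.007], 0.48)]
side cam at [-0.31749435  0.40496264  0.7073225 ]
kit_mat [([0.457, 0.039, 0.001], 0.67), ([0.618, 0.005, 0.001], 0.6)]
refill_mat [([0.461, 0.04, 0.004], 0.67)]
frame [([0.521, 0.258, 0.033], 0.85)]
bin [([0.582, 0.243, 0.035], 0.55)]
bin_handle [([0.58, 0.242, 0.038], 0.56)]
bin_lip [([0.585, 0.247, 0.039], 0.64)]
top_tray [([0.583, 0.242, 0.036], 0.74)]
lower_tray []
barrel1 [([0.594, 0.236, 0.016], 0.56), ([0.604, 0.237, 0.017], 0.55)]
pencil []
clip []
ring1 [([0.402, 0.346, 0.013], 0.58), ([0.405, 0.271, 0.01], 0.54), ([0.401, 0.215, 0.013], 0.38)]
```

View pics/scene0.png

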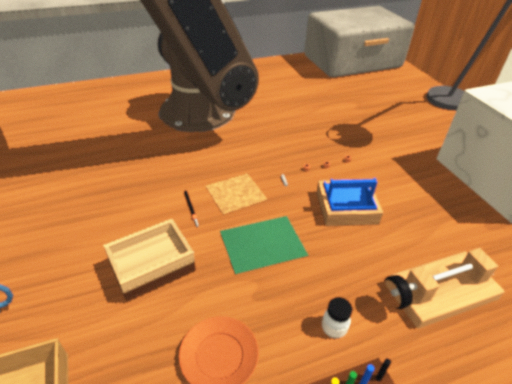

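View pics/side0.png

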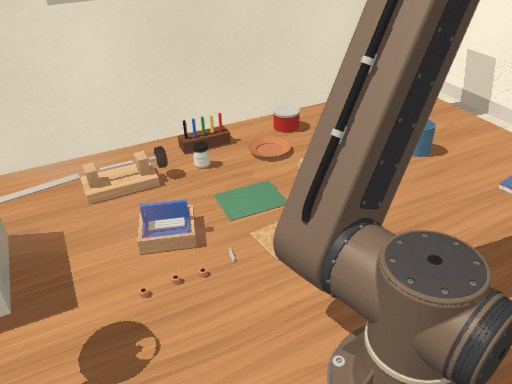

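Run:
```python
from h import *
s,c=shot("scene")
h=cv2.cvtColor(s["pixels"],cv2.COLOR_BGR2HSV)
def rect(m,z,crop):
    x0,y0,x1,y1=crop;k=np.zeros_like(m);k[y0:y1,x0:x1]=m[y0:y1,x0:x1]
    cs=max(cv2.findContours(k,0,1)[0],key=cv2.contourArea)[:,0]
    w=np.array([ray(s,c,u,v,z)[:2] for u,v in cs],np.float32)*1000
    return cv2.minAreaRect(w)
print("green",rect(cv2.inRange(h,(50,80,40),(90,255,255)),.003,(200,200,330,290)))
def pts(P,z): 
    w=np.array([ray(s,c,u,v,z)[:2] for u,v in P],np.float32)*1000;print(np.round(w).tolist(),cv2.minAreaRect(w))
pts([(207,188),(251,174),(266,200),(223,212)],.003)
pts([(105,244),(171,222),(194,260),(124,292)],.065)
pts([(318,182),(376,180),(382,212),(328,215)],.04)
```

```text
green ((621.416259765625, -1.808319091796875), (165.54185485839844, 124.95970916748047), 88.47080993652344)
[[399.0, -72.0], [381.0, 57.0], [491.0, 58.0], [498.0, -58.0]] ((444.09197998046875, 0.475738525390625), (109.70063781738281, 130.53030395507812), 8.002108573913574)
[[571.0, -329.0], [553.0, -190.0], [670.0, -167.0], [700.0, -305.0]] ((623.1463623046875, -247.52651977539062), (131.1837158203125, 141.1579132080078), 10.350720405578613)
[[507.0, 192.0], [547.0, 338.0], [653.0, 286.0], [621.0, 160.0]] ((584.3585205078125, 249.10897827148438), (152.32533264160156, 118.54051971435547), 74.63391876220703)
```

Request:
{"fn": "move_arm", "kwargs": {
  "steps": [
    [[0.1,0.08,0.15],0],
    [[0.2,0.17,0.22],0],
    [[0.3,0.25,0.22],0],
    [[0.38,0.33,0.22],0],
    [[0.38,0.33,0.22],0],
    [[0.38,0.33,0.22],0],
    [[0.38,0.33,0.22],0],
    [[0.38,0.33,0.22],0],
    [[0.38,0.33,0.22],0],
    [[0.38,0.33,0.22],0],
    [[0.38,0.33,0.22],0],
    [[0.38,0.33,0.22],0],
    [[0.38,0.33,0.22],0],
    [[0.38,0.33,0.22],0]
  ],
  "hand": 1
}}

```text
time_s: 2.52
tcp_pos: [0.6066, -0.2501, 0.4085]
ee_rot: [0.983, 0.183, 0.001, 0.0]
force: [-0.1, -0.9, -0.2]
grip_width: 0.0953
```

Run:
```python
from h import *
s,c=shot("wrist");print(s["T_tool_cam"],s["fovy"])
find(s,["top_tray","lower_tray"])
cv2.imwrite("pics/w1.png",s["pixels"])
np.savez("w1.npz",K=K(s),r=c[0],t=c[1])
```

```text
[[ 3.67180942e-05 -9.69748849e-01 -2.44104830e-01  6.71173419e-02]
 [ 9.99999821e-01  1.81191113e-04 -5.69393836e-04  1.06094906e-03]
 [ 5.96398643e-04 -2.44104766e-01  9.69748683e-01 -1.97561690e-01]
 [ 0.00000000e+00  0.00000000e+00  0.00000000e+00  1.00000000e+00]] 62.297014530192094
top_tray [([0.611, -0.246, 0.04], 0.82)]
lower_tray [([0.438, -0.006, 0.002], 0.75)]
```

View pics/w1.png

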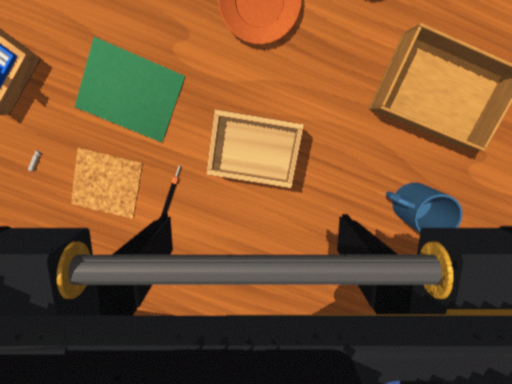

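```bash
cat > poly.py <<'E'
from h import *
def world(npz,P,z):
    d=np.load(npz);o=-d["r"].T@d["t"];out=[]
    for u,v in P:
        q=d["r"].T@np.linalg.solve(d["K"],[u,v,1.]);out.append((o+q*(z-o[2])/q[2])[:2]*1000)
    w=np.array(out,np.float32);c,sz,a=cv2.minAreaRect(w)
    print("mean",np.round(w.mean(0),1),"rect",np.round(c,1),np.round(sz),round(a,1));print(np.round(w).tolist())
E
python3 - <<'E'
from poly import *
world("w1.npz",[(215,111),(303,124),(292,188),(208,174)],.065)
world("w1.npz",[(95,38),(185,75),(162,141),(76,104)],.003)
world("w1.npz",[(78,148),(142,162),(133,218),(71,206)],.003)
E
```

```text
mean [ 608.8 -250.7] rect [ 607.8 -251. ] [111. 148.] 12.9
[[645.0, -166.0], [678.0, -310.0], [570.0, -336.0], [541.0, -190.0]]
mean [620.8  -3.2] rect [621.1  -2.9] [167. 128.] 88.3
[[684.0, 77.0], [682.0, -88.0], [555.0, -84.0], [562.0, 82.0]]
mean [435.6  -7.5] rect [435.   -7.3] [118. 125.] 8.5
[[485.0, 60.0], [503.0, -61.0], [387.0, -75.0], [367.0, 46.0]]
```

Request:
{"fn": "move_arm", "kwargs": {
  "steps": [
    [[-0.01,-0.003,-0.03],0.12],
    [[-0.02,-0.005,-0.06],0.24],
    [[-0.03,-0.008,-0.09],0.36],
    [[-0.04,-0.01,-0.12],0.48],
    [[-0.048,-0.012,-0.15],0.6],
    [[-0.048,-0.012,-0.18],0.72],
    [[-0.048,-0.012,-0.21],0.84],
    [[-0.048,-0.012,-0.24],0.96],
    [[-0.048,-0.012,-0.26],1.08],
    [[-0.048,-0.012,-0.28],1.2],
    [[-0.048,-0.012,-0.285],1.32],
    [[-0.048,-0.012,-0.285],1.428],
    [[-0.048,-0.012,-0.285],1.428],
    [[-0.048,-0.012,-0.285],1.428],
    [[-0.048,-0.012,-0.285],1.428],
    [[-0.048,-0.012,-0.285],1.428]
  ],
  "hand": 1
}}

```text
time_s: 4.0
tcp_pos: [0.5559, -0.2652, 0.1219]
ee_rot: [0.624, 0.781, -0.0, 0.0]
force: [0.8, 0.4, -0.5]
grip_width: 0.095
```

Run:
```python
from h import *
st=bot.state();print(st["tcp_pos"],st["joints"],R.from_quat(st["ee_rot"]).as_matrix()[:,1])
s,c=shot("wrist")
im=s["pixels"].copy()
# mark predicted pinch wall line and tcp
a=np.radians(12.9);C=np.array([.609,-.251]);M=np.array([[np.cos(a),-np.sin(a)],[np.sin(a),np.cos(a)]])
P=[proj(s,c,[*(C+M@q),.065]) for q in ([-.055,-.075],[-.055,.075],[.055,.075],[.055,-.075])]
cv2.polylines(im,[np.int32(P)],True,(0,0,255),1)
cv2.imwrite("pics/w2.png",im)
```

```text
[ 0.55591738 -0.2651919   0.1219298 ] [-5.52245706e-01  5.46550246e-01  1.65247476e+00 -1.49575366e-04
  9.41844482e-01 -7.74172655e-01] [9.75455638e-01 2.20195619e-01 4.32453164e-04]
```

View pics/w2.png

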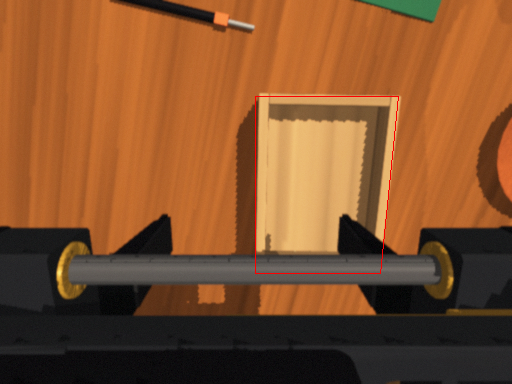

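Request:
{"fn": "move_arm", "kwargs": {
  "steps": [
    [[0.003,0.003,-0.03],0],
    [[0.003,0.003,-0.06],0],
    [[0.003,0.003,-0.079],0],
    [[0.003,0.003,-0.079],0],
    [[0.003,0.003,-0.079],0]
  ]
}}

```text
time_s: 4.47
tcp_pos: [0.5588, -0.262, 0.0428]
ee_rot: [0.624, 0.781, -0.0, -0.0]
force: [-0.2, 0.2, -0.2]
grip_width: 0.0947
```

Request:
{"fn": "move_arm", "kwargs": {
  "steps": [
    [[0,0,0],0],
    [[0,0,0],0],
    [[0,0,0],0],
    [[0,0,0],0],
    [[0,0,0],0],
    [[0,0,0],0],
    [[0,0,0],0],
    [[0,0,0],0],
    [[0,0,0],0],
    [[0,0,0],0]
  ],
  "hand": 0,
  "squeeze": 50
}}

```text
time_s: 5.3
tcp_pos: [0.5588, -0.262, 0.0427]
ee_rot: [0.624, 0.781, -0.0, -0.0]
force: [-0.6, -0.6, -0.3]
grip_width: 0.0338
```

Request:
{"fn": "move_arm", "kwargs": {
  "steps": [
    [[0,0,0],0],
    [[0,0,0],0],
    [[0,0,0],0],
    [[0,0,0],0],
    [[0,0,0],0],
    [[0,0,0],0],
    [[0,0,0.01],0],
    [[0,0,0.03],0],
    [[0,0,0.06],0],
    [[0,0,0.09],0],
    [[0,0,0.12],0],
    [[0,0,0.12],0],
    [[0,0,0.12],0]
  ]
}}

```text
time_s: 6.38
tcp_pos: [0.5594, -0.2623, 0.165]
ee_rot: [0.624, 0.781, 0.0, 0.002]
force: [-0.2, 0.3, 0.1]
grip_width: 0.0002
```

Run:
```python
from h import *
s,c=shot("wrist");find(s,["top_tray","lower_tray"])
d,e=shot("scene");find(d,["top_tray","lower_tray"])
cv2.imwrite("pics/a.png",np.vstack([s["pixels"][:240],cv2.resize(d["pixels"][200:320,60:316],(512,240))]))
```

```text
top_tray [([0.611, -0.232, 0.043], 0.95)]
lower_tray []
top_tray [([0.608, -0.25, 0.046], 0.82)]
lower_tray [([0.661, -0.246, 0.02], 0.64)]
```

View pics/a.png

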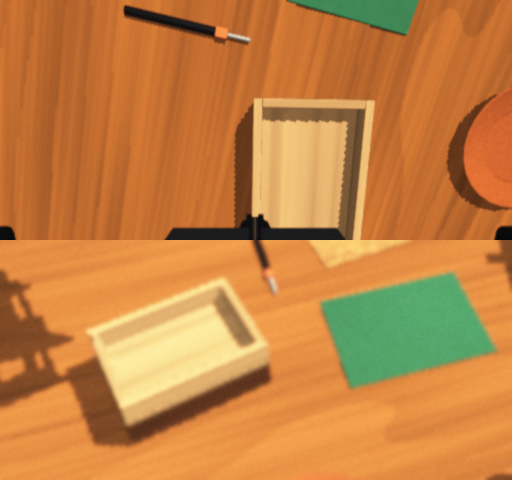

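Run:
```python
from h import *
d,e=shot("scene")
im=d["pixels"].copy()
a=np.radians(12.9);C=np.array([.609,-.251]);M=np.array([[np.cos(a),-np.sin(a)],[np.sin(a),np.cos(a)]])
for z,col in((.065,(0,0,255)),(.035,(255,0,0)),(0,(0,255,0))):
    P=[proj(d,e,[*(C+M@q),z]) for q in ([-.055,-.075],[-.055,.075],[.055,.075],[.055,-.075])]
    cv2.polylines(im,[np.int32(np.array(P)*16)],True,col,1,shift=4)
cv2.imwrite("pics/b.png",cv2.resize(im[205:305,85:215],(780,600),interpolation=0))
```

```text
(no output)
```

View pics/b.png

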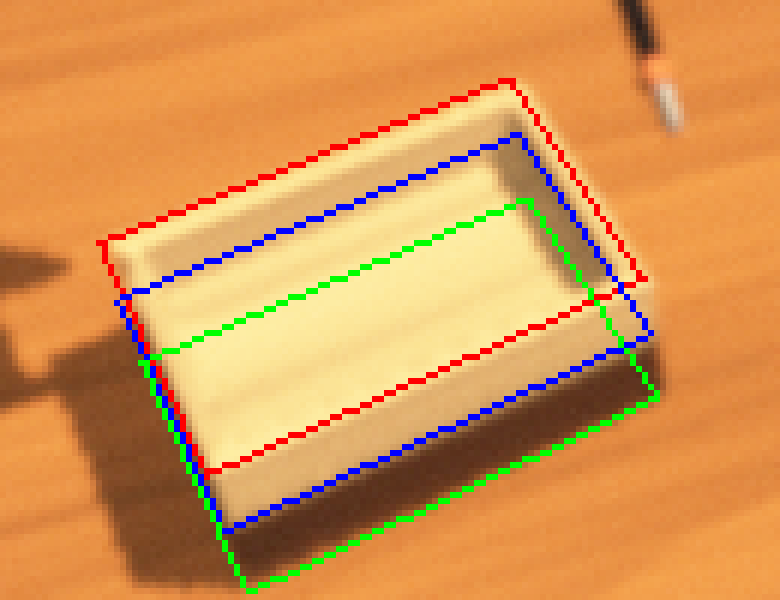

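Request:
{"fn": "move_arm", "kwargs": {
  "steps": [
    [[0,0,0],0],
    [[0,0,0],0],
    [[0,0,0],0],
    [[0,0,0],0],
    [[0,0,0],0],
    [[0,0,0],0],
    [[0,0,0],0],
    [[0,0,0],0],
    [[0,0,-0.04],0],
    [[0,0,-0.08],0],
    [[0,0,-0.11],0],
    [[0,0,-0.123],0],
    [[0,0,-0.124],0],
    [[0,0,-0.124],0],
    [[0,0,-0.124],0]
  ],
  "hand": 0.5
}}

```text
time_s: 7.98
tcp_pos: [0.5592, -0.2622, 0.039]
ee_rot: [0.624, 0.781, -0.0, -0.0]
force: [0.4, 0.3, -0.3]
grip_width: 0.0474
```

Request:
{"fn": "move_arm", "kwargs": {
  "steps": [
    [[0,0,0],0],
    [[0,0,0],0],
    [[0,0,0],0],
    [[0,0,0],0],
    [[0,0,0],0],
    [[0,0,0],0],
    [[0,0,0],0],
    [[0,0,0],0],
    [[0,0,0],0],
    [[0,0,0],0]
  ],
  "hand": 0,
  "squeeze": 40
}}

```text
time_s: 8.82
tcp_pos: [0.5592, -0.2622, 0.0389]
ee_rot: [0.624, 0.781, -0.0, -0.0]
force: [-0.1, 0.2, -0.2]
grip_width: 0.0
```

Run:
```python
from h import *
s,c=shot("wrist");d,e=shot("scene")
im=d["pixels"].copy();print(proj(d,e,bot.state()["tcp_pos"]),bot.state()["force"])
cv2.imwrite("pics/a2.png",np.vstack([s["pixels"][60:330],cv2.resize(im[150:310,60:316],(512,320))]))
```

```text
[139.45585219 240.30128121] [-0.06563861 -0.32982212 -0.47538526]
```

View pics/a2.png

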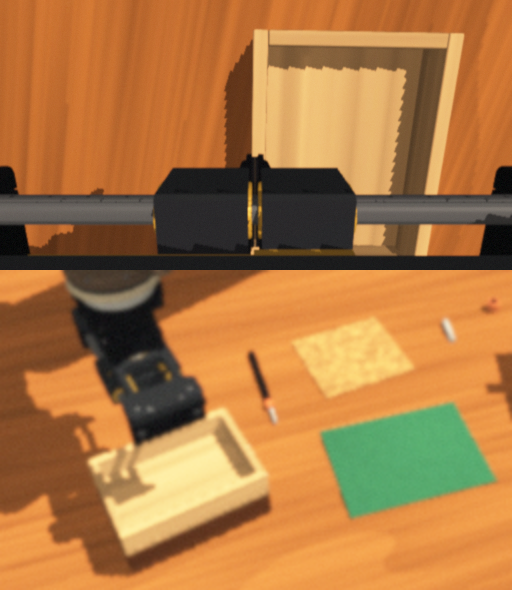

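Run:
```python
from h import *
st=bot.state();s=bot.snapshot("wrist");T=np.linalg.inv(np.array(s["T_tool_cam"]))
for p in([0,0,0],[.01,0,0],[-.01,0,0],[0,0,-.02],[.01,0,-.02],[0.01,0,-.04],[.01,0,-.059]):
    q=K(s)@(T[:3,:3]@np.array(p,float)+T[:3,3]);print(p,q[:2]/q[2])
c=cam(s,st);a=np.radians(12.9);C=np.array([.609,-.251]);M=np.array([[np.cos(a),-np.sin(a)],[np.sin(a),np.cos(a)]])
for q in ([-.055,.075],[-.047,.067],[-.055,0],[-.047,0]):print(q,proj(s,c,[*(C+M@q),.065]))
d,e=shot("scene");print(st["tcp_pos"])
cv2.imwrite("pics/c.png",cv2.resize(s["pixels"][80:330,200:350],(600,1000))[:600])
```

```text
[0, 0, 0] [256.01760404 215.81627285]
[0.01, 0, 0] [256.03562783 201.12506431]
[-0.01, 0, 0] [255.99999689 230.16788684]
[0, 0, -0.02] [256.14898484 226.66727176]
[0.01, 0, -0.02] [256.17060424 210.58613035]
[0.01, 0, -0.04] [256.33700175 222.24963406]
[0.01, 0, -0.059] [256.53541877 236.15752045]
[-0.055, 0.075] [248.28240623  94.71075152]
[-0.047, 0.067] [263.67237136 110.58454472]
[-0.055, 0] [249.31575666 230.70116606]
[-0.047, 0] [263.22537679 230.66586235]
[ 0.55918912 -0.26221238  0.03897802]
```

View pics/c.png

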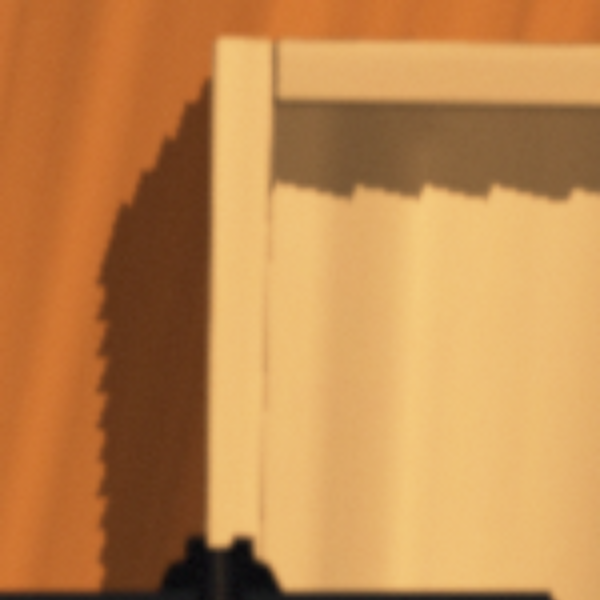

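Request:
{"fn": "move_arm", "kwargs": {
  "steps": [
    [[0.003,0,0],0],
    [[0.003,0,0],0],
    [[0.003,0,0],0],
    [[0.003,0,0],0],
    [[0.003,0,0],0],
    [[0.003,0,0],0],
    [[0.003,0,-0.002],0],
    [[0.003,0,-0.004],0],
    [[0.003,0,-0.005],0],
    [[0.003,0,-0.005],0]
  ],
  "hand": 0.4
}}

```text
time_s: 9.85
tcp_pos: [0.562, -0.2621, 0.0336]
ee_rot: [0.624, 0.781, -0.0, -0.001]
force: [-0.3, -0.5, 0.5]
grip_width: 0.0377
```

Request:
{"fn": "move_arm", "kwargs": {
  "steps": [
    [[0,0,-0.002],0],
    [[0,0,-0.004],0],
    [[0,0,-0.006],0],
    [[0,0,-0.007],0],
    [[0,0,-0.007],0]
  ]
}}

```text
time_s: 10.27
tcp_pos: [0.5619, -0.2621, 0.0263]
ee_rot: [0.624, 0.781, -0.0, -0.001]
force: [-0.1, 0.2, -0.2]
grip_width: 0.0382
```

Run:
```python
from h import *
s,c=shot("wrist");print(bot.state()["force"],bot.state()["grip_width"])
cv2.imwrite("pics/d.png",cv2.resize(s["pixels"][80:330,150:400],(600,600)))
```

```text
[-0.20078486 -0.27278629 -0.84235036] 0.03808059559428306
```

View pics/d.png

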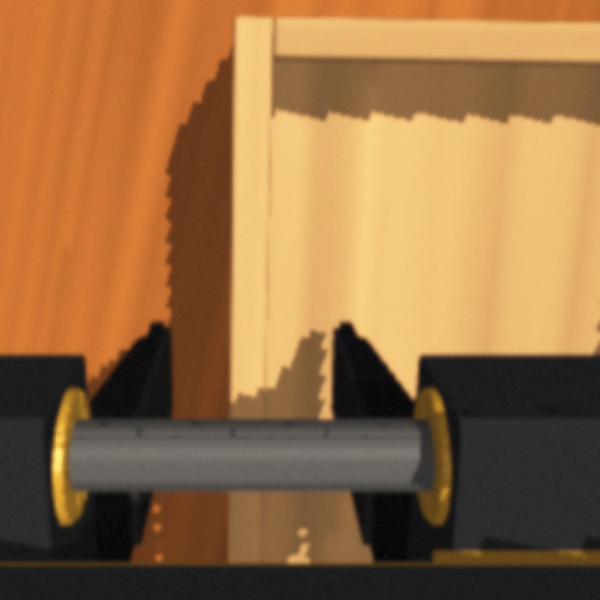

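Request:
{"fn": "move_arm", "kwargs": {
  "steps": [
    [[0.003,0,-0.002],0],
    [[0.003,0,-0.004],0],
    [[0.003,0,-0.006],0],
    [[0.003,0,-0.006],0]
  ]
}}

```text
time_s: 10.65
tcp_pos: [0.5648, -0.2619, 0.0199]
ee_rot: [0.624, 0.781, -0.0, -0.001]
force: [0.3, -0.3, -1.6]
grip_width: 0.0379
```

Request:
{"fn": "move_arm", "kwargs": {
  "steps": [
    [[0,0,-0.002],0],
    [[0,0,-0.004],0],
    [[0,0,-0.004],0]
  ]
}}

```text
time_s: 10.9
tcp_pos: [0.5646, -0.2619, 0.0155]
ee_rot: [0.624, 0.781, -0.0, -0.001]
force: [-0.2, -0.3, 0.4]
grip_width: 0.038
```

Request:
{"fn": "move_arm", "kwargs": {
  "steps": [
    [[-0.003,0,0],0],
    [[-0.003,0,0],0],
    [[-0.003,0,0],0],
    [[-0.003,0,0],0],
    [[-0.003,0,0],0],
    [[-0.003,0,0],0],
    [[-0.003,0,0],0],
    [[-0.003,0,0],0],
    [[-0.003,0,0],0],
    [[-0.003,0,0],0]
  ],
  "hand": 0,
  "squeeze": 40
}}

```text
time_s: 11.73
tcp_pos: [0.5617, -0.2619, 0.0156]
ee_rot: [0.624, 0.781, -0.0, -0.001]
force: [-0.7, 0.4, 2.3]
grip_width: 0.0077
```

Request:
{"fn": "move_arm", "kwargs": {
  "steps": [
    [[0,0,0.01],0],
    [[0,0,0.03],0],
    [[0,0,0.06],0],
    [[0,0,0.09],0],
    [[0,0,0.1],0],
    [[0,0,0.1],0],
    [[0.001,0.03,0.1],-0.03],
    [[0.002,0.06,0.1],-0.06],
    [[0.003,0.09,0.1],-0.1],
    [[0.004,0.12,0.1],-0.13],
    [[0.005,0.15,0.1],-0.16],
    [[0.006,0.18,0.1],-0.19],
    [[0.007,0.21,0.1],-0.22],
    [[0.008,0.24,0.1],-0.25],
    [[0.008,0.255,0.1],-0.25],
    [[0.008,0.26,0.1],-0.25],
    [[0.008,0.26,0.1],-0.25],
    [[0.008,0.26,0.1],-0.25]
  ],
  "squeeze": 50
}}

```text
time_s: 13.23
tcp_pos: [0.5694, -0.0024, 0.1148]
ee_rot: [0.717, 0.697, -0.001, -0.002]
force: [0.0, -0.2, -1.4]
grip_width: 0.0075
```

Run:
```python
from h import *
print(bot.state()["force"],bot.state()["wrist_torque"])
s,c=shot("side");d,e=shot("scene");find(d,["top_tray","lower_tray"])
cv2.imwrite("pics/e.png",np.hstack([cv2.resize(s["pixels"][130:280,170:370],(400,300)),cv2.resize(d["pixels"][130:330,100:350],(375,300))]))
```

```text
[ 0.04161729 -0.21926665 -1.43790366] [-0.04410664 -0.03368843  0.00143042]
top_tray [([0.623, -0.003, 0.146], 0.78)]
lower_tray [([0.603, -0.252, 0.009], 0.68)]
```

View pics/e.png

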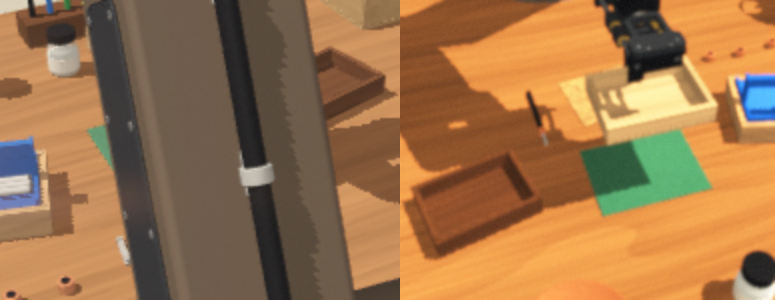

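Request:
{"fn": "move_arm", "kwargs": {
  "steps": [
    [[0.001,0,-0.03],0],
    [[0.001,0,-0.06],0],
    [[0.001,0,-0.09],0],
    [[0.001,0,-0.11],0],
    [[0.001,0,-0.12],0],
    [[0.001,0,-0.123],0],
    [[0.001,0,-0.125],0],
    [[0.001,0,-0.126],0],
    [[0.001,0,-0.126],0]
  ]
}}

```text
time_s: 14.18
tcp_pos: [0.5712, -0.0032, -0.0096]
ee_rot: [0.717, 0.697, 0.0, -0.001]
force: [0.1, 0.5, -1.0]
grip_width: 0.0074
```

Request:
{"fn": "move_arm", "kwargs": {
  "steps": [
    [[0,0,-0.001],0],
    [[0,0,-0.002],0],
    [[0,0,-0.003],0],
    [[0,0,-0.003],0]
  ]
}}

```text
time_s: 14.52
tcp_pos: [0.5717, -0.0032, -0.0115]
ee_rot: [0.717, 0.697, 0.001, -0.0]
force: [-2.3, 0.7, 9.8]
grip_width: 0.0078
```

Request:
{"fn": "move_arm", "kwargs": {
  "steps": [
    [[0,0,0.001],0],
    [[0,0,0.001],0],
    [[0,0,0.001],0],
    [[0,0,0.001],0],
    [[0,0,0.001],0],
    [[0,0,0.001],0],
    [[0,0,0.03],0],
    [[0,0,0.07],0],
    [[0,0,0.11],0],
    [[0,0,0.15],0],
    [[0,0.02,0.19],0],
    [[0,0.05,0.23],0],
    [[0,0.09,0.27],0],
    [[0,0.12,0.3],0],
    [[0,0.15,0.3],0],
    [[0,0.15,0.3],0],
    [[0,0.15,0.3],0],
    [[0,0.15,0.3],0]
  ],
  "hand": 0.4
}}

```text
time_s: 16.02
tcp_pos: [0.5713, 0.1468, 0.2878]
ee_rot: [0.717, 0.697, 0.0, -0.0]
force: [-0.4, -0.4, -0.5]
grip_width: 0.0378
```

Run:
```python
from h import *
print(bot.state()["tcp_pos"])
s,c=shot("wrist")
find(s,["bin","bin_handle","bin_lip","frame","top_tray","barrel1","ring1"],4)
cv2.imwrite("pics/f.png",cv2.resize(s["pixels"][0:250],(800,390)))
np.savez("f.npz",K=K(s),r=c[0],t=c[1])
d,e=shot("scene");find(d,["top_tray","kit_mat","bin_handle"])
```

```text
[0.57131766 0.14684085 0.28778876]
bin [([0.565, 0.248, 0.034], 0.88)]
bin_handle [([0.565, 0.251, 0.033], 0.88)]
bin_lip [([0.568, 0.242, 0.028], 0.91)]
frame [([0.569, 0.249, 0.038], 0.61)]
top_tray [([0.605, 0.04, 0.017], 0.92)]
barrel1 [([0.601, 0.238, 0.02], 0.9), ([0.598, 0.243, 0.015], 0.88), ([0.613, 0.235, 0.017], 0.65)]
ring1 [([0.412, 0.272, 0.015], 0.62), ([0.407, 0.214, 0.016], 0.48)]
top_tray [([0.622, 0.002, 0.018], 0.66)]
kit_mat [([0.676, -0.047, 0.002], 0.78)]
bin_handle [([0.584, 0.247, 0.037], 0.65)]
```

View pics/f.png

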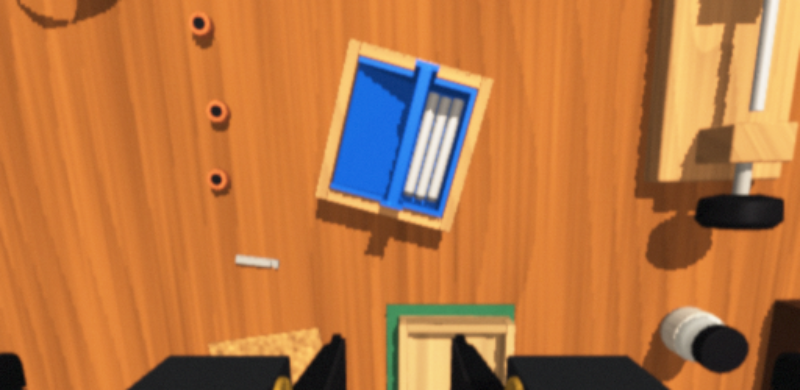

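Run:
```python
from poly import *
k=1.5625
f=lambda P:[(u/k,v/k*250/249.6) for u,v in P]
print("bar");world("f.npz",f([(428,66),(395,204)]),.093)
print("frame");world("f.npz",f([(355,40),(493,78),(447,230),(317,197)]),.04)
print("rings");world("f.npz",f([(201,24),(217,112),(217,181)]),.014)
print("traytop edge");world("f.npz",f([(397,316),(516,317),(502,318)]),.038)
```

```text
bar
mean [583.1 239. ] rect [583.1 239. ] [102.   0.] -105.3
[[597.0, 288.0], [570.0, 190.0]]
frame
mean [577.5 241.1] rect [577.3 241.1] [134. 119.] 72.8
[[540.0, 320.0], [654.0, 288.0], [615.0, 162.0], [501.0, 194.0]]
rings
mean [407.8 274.5] rect [408.9 276.4] [132.   6.] 89.3
[[407.0, 342.0], [412.0, 271.0], [405.0, 210.0]]
traytop edge
mean [638.1  79.8] rect [623.8  80.1] [  1. 112.] 87.9
[[568.0, 83.0], [680.0, 79.0], [667.0, 78.0]]
```

Request:
{"fn": "move_arm", "kwargs": {
  "steps": [
    [[0.004,0.03,-0.02],-0.08],
    [[0.008,0.06,-0.04],-0.17],
    [[0.011,0.085,-0.07],-0.25],
    [[0.011,0.093,-0.1],-0.25],
    [[0.011,0.093,-0.13],-0.25],
    [[0.011,0.093,-0.16],-0.25],
    [[0.011,0.093,-0.18],-0.25],
    [[0.011,0.093,-0.2],-0.25],
    [[0.011,0.093,-0.22],-0.25],
    [[0.011,0.093,-0.24],-0.25],
    [[0.011,0.093,-0.258],-0.25],
    [[0.011,0.093,-0.258],-0.25],
    [[0.011,0.093,-0.258],-0.25]
  ],
  "hand": 0.4
}}

```text
time_s: 17.7
tcp_pos: [0.5824, 0.2396, 0.0301]
ee_rot: [0.799, 0.602, 0.0, -0.0]
force: [-0.1, 0.2, 0.5]
grip_width: 0.0379
```

Request:
{"fn": "move_arm", "kwargs": {
  "steps": [
    [[0,0,0],0],
    [[0,0,0],0],
    [[0,0,0],0],
    [[0,0,0],0],
    [[0,0,0],0],
    [[0,0,0],0],
    [[0,0,0],0],
    [[0,0,0],0]
  ],
  "hand": 0,
  "squeeze": 40
}}

```text
time_s: 18.37
tcp_pos: [0.5824, 0.2397, 0.0304]
ee_rot: [0.799, 0.602, 0.0, -0.0]
force: [-2.7, 1.1, 3.5]
grip_width: 0.0099
```

Request:
{"fn": "move_arm", "kwargs": {
  "steps": [
    [[0,0,0.008],0],
    [[0,0,0.016],0],
    [[0,0,0.026],0],
    [[0,0,0.038],0],
    [[0,0,0.052],0],
    [[0,0,0.07],0],
    [[0,0,0.09],0],
    [[0,0,0.11],0],
    [[0,0,0.13],0],
    [[0,0,0.15],0],
    [[0,0,0.16],0],
    [[0,0,0.16],0],
    [[0,0,0.16],0],
    [[0,0,0.16],0]
  ]
}}

```text
time_s: 19.53
tcp_pos: [0.5818, 0.2395, 0.1893]
ee_rot: [0.799, 0.602, -0.001, -0.001]
force: [0.2, 0.1, -2.5]
grip_width: 0.0098
```

Run:
```python
from h import *
print(bot.state()["force"])
d,e=shot("scene");find(d,["top_tray","bin","ring1"],4)
t,_=shot("side")
cv2.imwrite("pics/g.png",np.hstack([cv2.resize(d["pixels"][90:290,200:400],(400,400)),cv2.resize(t["pixels"][120:270,110:260],(400,400))]))
```

```text
[ 0.24734839  0.0663741  -2.53871494]
top_tray [([0.619, 0.005, 0.02], 0.9), ([0.591, 0.232, 0.189], 0.7), ([0.442, -0.01, 0.003], 0.69)]
bin [([0.585, 0.234, 0.19], 0.95)]
ring1 [([0.412, 0.214, 0.01], 0.54)]
```

View pics/g.png

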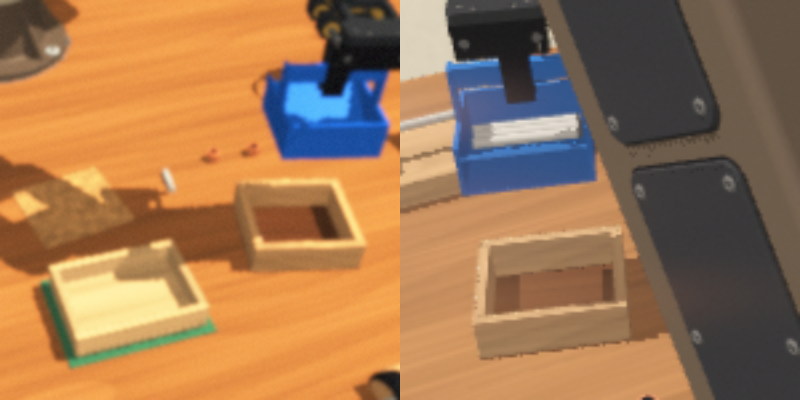

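Request:
{"fn": "move_arm", "kwargs": {
  "steps": [
    [[0.005,-0.015,0],0.03],
    [[0.012,-0.035,0],0.07],
    [[0.02,-0.055,0],0.11],
    [[0.028,-0.078,0],0.15],
    [[0.036,-0.1,0],0.19],
    [[0.044,-0.123,0],0.22],
    [[0.052,-0.146,0],0.25],
    [[0.06,-0.17,0],0.25],
    [[0.068,-0.19,0],0.25],
    [[0.076,-0.21,0],0.25],
    [[0.081,-0.225,0],0.25],
    [[0.085,-0.234,0],0.25],
    [[0.085,-0.236,-0.02],0.25],
    [[0.085,-0.236,-0.045],0.25],
    [[0.085,-0.236,-0.07],0.25],
    [[0.085,-0.236,-0.09],0.25],
    [[0.085,-0.236,-0.1],0.25],
    [[0.085,-0.236,-0.1],0.25],
    [[0.085,-0.236,-0.1],0.25],
    [[0.085,-0.236,-0.1],0.25]
  ]
}}

```text
time_s: 21.45
tcp_pos: [0.6679, 0.0037, 0.091]
ee_rot: [0.717, 0.697, 0.0, 0.0]
force: [-0.5, -0.1, -2.0]
grip_width: 0.0094
```

Run:
```python
from h import *
st=bot.state();print(st["tcp_pos"],st["force"],R.from_quat(st["ee_rot"]).as_euler("zyx"))
d,e=shot("scene");find(d,["top_tray","bin"],2)
cv2.imwrite("pics/g2.png",cv2.resize(d["pixels"][170:290,200:340],(700,600)))
```

```text
[0.66792147 0.00372873 0.09098283] [-0.51562714 -0.12212608 -2.00967769] [-1.54158517e+00  5.75824114e-04  3.14129293e+00]
top_tray [([0.629, -0.051, 0.02], 0.83)]
bin [([0.672, -0.009, 0.085], 0.61)]
```

View pics/g2.png

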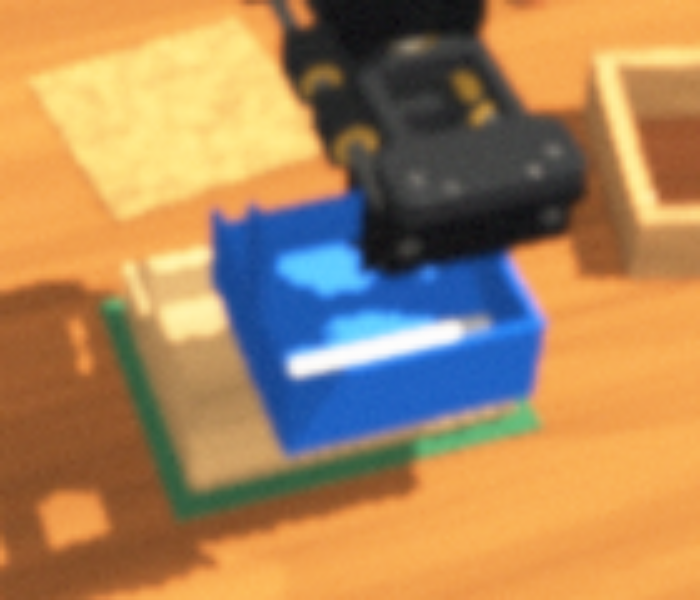

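Run:
```python
from h import *
d,e=shot("scene")
def w(u,v,z):return np.round(ray(d,e,200+u/5,170+v/5,z)*1000)
print("bin back bottom",w(290,452,.0636),w(530,398,.0636),"top",w(545,322,.1076))
print("mat",w(180,520,.003),w(540,428,.003),w(105,300,.003))
print("tray rim L",w(128,265,.038),w(190,490,.010))
```

```text
bin back bottom [710. -48.  64.] [716.  55.  64.] top [715.  57. 108.]
mat [685. -85.   3.] [689.  80.   3.] [554. -80.   3.]
tray rim L [568. -72.  38.] [676. -78.  10.]
```

Request:
{"fn": "move_arm", "kwargs": {
  "steps": [
    [[0,-0.002,-0.01],0],
    [[0,-0.002,-0.018],0],
    [[0,-0.002,-0.023],0],
    [[0,-0.002,-0.025],0],
    [[0,-0.002,-0.027],0],
    [[0,-0.002,-0.027],0]
  ]
}}

```text
time_s: 22.15
tcp_pos: [0.6691, 0.0014, 0.0649]
ee_rot: [0.717, 0.697, 0.001, 0.002]
force: [0.0, -0.3, 10.2]
grip_width: 0.0097
```

Request:
{"fn": "move_arm", "kwargs": {
  "steps": [
    [[-0.002,0,0.001],0],
    [[-0.002,0,0.001],0],
    [[-0.002,0,0.001],0],
    [[-0.002,0,0.001],0],
    [[-0.002,0,0.001],0],
    [[-0.002,0,0.001],0]
  ],
  "hand": 0.27
}}

```text
time_s: 22.65
tcp_pos: [0.667, 0.0014, 0.0656]
ee_rot: [0.717, 0.697, 0.001, 0.001]
force: [-0.3, 0.7, -0.5]
grip_width: 0.0254
```

Request:
{"fn": "move_arm", "kwargs": {
  "steps": [
    [[-0.004,0,0],0],
    [[-0.008,0,-0.001],0],
    [[-0.012,0,-0.002],0],
    [[-0.016,0,-0.003],0],
    [[-0.02,0,-0.004],0],
    [[-0.024,0,-0.005],0],
    [[-0.028,0,-0.006],0],
    [[-0.032,0,-0.007],0],
    [[-0.036,0,-0.008],0],
    [[-0.04,0,-0.008],0],
    [[-0.04,0,-0.008],0]
  ]
}}

```text
time_s: 23.57
tcp_pos: [0.6264, 0.0014, 0.0577]
ee_rot: [0.717, 0.697, 0.001, 0.001]
force: [1.5, 0.6, -0.3]
grip_width: 0.0258
```

Run:
```python
from h import *
st=bot.state();print(st["tcp_pos"],st["force"],st["wrist_torque"])
d,e=shot("scene");find(d,["top_tray","bin","barrel1"],3)
cv2.imwrite("pics/g3.png",cv2.resize(d["pixels"][170:290,200:340],(700,600)))
```

```text
[0.62643337 0.00144394 0.05768866] [ 1.45227009  0.60557617 -0.29571884] [-0.04461033 -0.22247975 -0.04974236]
top_tray [([0.678, -0.006, 0.065], 0.52), ([0.679, -0.05, -0.0], 0.5)]
bin [([0.678, -0.004, 0.071], 0.88)]
barrel1 []
```

View pics/g3.png

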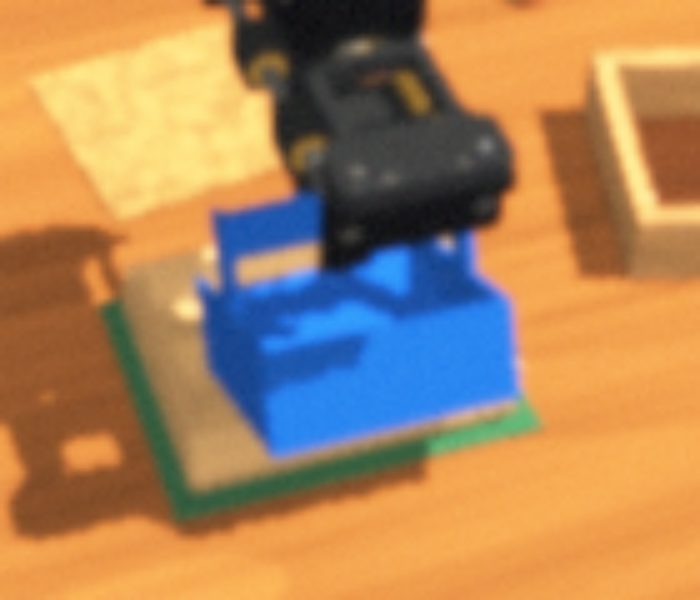

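Request:
{"fn": "move_arm", "kwargs": {
  "steps": [
    [[-0.004,0,0],0],
    [[-0.008,0,0],0],
    [[-0.012,0,0],0],
    [[-0.016,0,0],0],
    [[-0.02,0,-0.001],0],
    [[-0.024,0,-0.002],0],
    [[-0.028,0,-0.003],0],
    [[-0.032,0,-0.003],0],
    [[-0.034,0,-0.003],0],
    [[-0.034,0,-0.003],0],
    [[-0.034,0,-0.003],0],
    [[-0.034,0,-0.003],0],
    [[-0.034,0,-0.003],0],
    [[-0.034,0,-0.003],0],
    [[-0.034,0,-0.003],0],
    [[-0.034,0,-0.003],0],
    [[-0.034,0,-0.003],0]
  ]
}}

```text
time_s: 25.18
tcp_pos: [0.5932, 0.0014, 0.0547]
ee_rot: [0.717, 0.697, 0.001, 0.002]
force: [0.4, -0.4, 0.0]
grip_width: 0.0258
```

Run:
```python
from h import *
st=bot.state();print(st["tcp_pos"],st["force"],st["wrist_torque"])
d,e=shot("scene");find(d,["top_tray","bin","bin_handle","barrel1"],3)
a=cv2.resize(d["pixels"][170:290,200:340],(700,600))
cv2.imwrite("pics/g4.png",a)
w,_=shot("wrist");find(w,["barrel1","top_tray","bin"],3)
t,_=shot("side");find(t,["barrel1","top_tray","bin"],3)
cv2.imwrite("pics/g5.png",np.hstack([cv2.resize(a,(350,300)),cv2.resize(w["pixels"],(400,300))]))
```

```text
[0.59320681 0.00140528 0.05471358] [ 0.39343093 -0.3961996   0.0010092 ] [-0.00448991 -0.12915795 -0.05286724]
top_tray [([0.642, -0.017, 0.025], 0.78)]
bin [([0.661, -0.013, 0.098], 0.64)]
bin_handle [([0.663, -0.016, 0.101], 0.71)]
barrel1 []
barrel1 [([0.58, 0.009, 0.027], 0.8)]
top_tray [([0.604, 0.063, 0.039], 0.74)]
bin [([0.635, 0.028, 0.092], 0.76)]
barrel1 []
top_tray []
bin []
```

Request:
{"fn": "move_arm", "kwargs": {
  "steps": [
    [[-0.002,0,0],0],
    [[-0.004,0,0],0],
    [[-0.004,0,0],0],
    [[-0.002,0,0],0],
    [[-0.004,0,0],0],
    [[-0.004,0,0],0],
    [[-0.004,0,0],0],
    [[-0.004,0,0],0],
    [[-0.004,0,0],0]
  ]
}}

```text
time_s: 26.58
tcp_pos: [0.5892, 0.0014, 0.0547]
ee_rot: [0.717, 0.697, 0.001, 0.002]
force: [0.1, -0.4, -0.2]
grip_width: 0.0256
```

Run:
```python
from h import *
w,c=shot("wrist");find(w,["barrel1","bin"],4)
cv2.imwrite("pics/g6.png",np.vstack([cv2.resize(cv2.imread("pics/g4.png"),(350,300)),cv2.resize(w["pixels"],(350,262))]))
```

```text
barrel1 [([0.575, 0.007, 0.022], 0.64)]
bin []
```

View pics/g6.png

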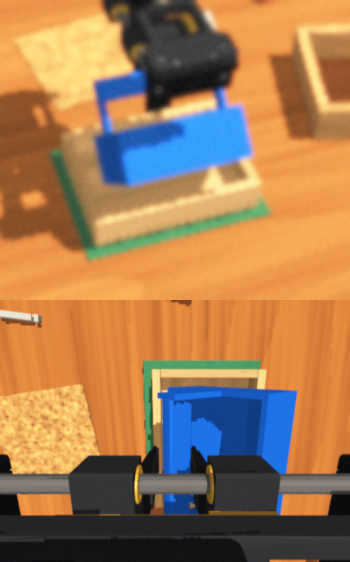

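Request:
{"fn": "move_arm", "kwargs": {
  "steps": [
    [[0.005,0,0],0],
    [[0.01,0,0],0],
    [[0.015,0,0.001],0],
    [[0.02,0,0.002],0],
    [[0.025,0,0.002],0],
    [[0.03,0,0.003],0],
    [[0.035,0,0.003],0],
    [[0.04,0,0.003],0],
    [[0.044,0,0.003],0],
    [[0.048,0,0.003],0],
    [[0.052,0,0.004],0],
    [[0.056,0,0.005],0],
    [[0.06,0,0.006],0],
    [[0.064,0,0.007],0],
    [[0.068,0,0.008],0],
    [[0.072,0,0.009],0],
    [[0.076,0,0.01],0],
    [[0.08,0,0.011],0],
    [[0.08,0,0.011],0],
    [[0.08,0,0.011],0]
  ]
}}

```text
time_s: 28.4
tcp_pos: [0.6693, 0.0014, 0.0657]
ee_rot: [0.717, 0.697, 0.001, 0.002]
force: [-0.1, 1.1, 0.3]
grip_width: 0.0254
```

Run:
```python
from h import *
st=bot.state();print(st["tcp_pos"],st["force"],st["wrist_torque"])
d,e=shot("scene");find(d,["top_tray","bin","barrel1"],3)
cv2.imwrite("pics/g7.png",cv2.resize(d["pixels"][170:290,200:340],(700,600)))
h=cv2.cvtColor(d["pixels"],cv2.COLOR_BGR2HSV);m=cv2.inRange(h,(100,130,60),(125,255,255));m[:,340:]=0;m[300:]=0
cs=max(cv2.findContours(m,0,2)[0],key=cv2.contourArea)
print(cv2.boundingRect(cs),cv2.approxPolyDP(cs,4,True)[:,0].tolist())
```

```text
[0.66930516 0.0014474  0.06568826] [-0.11034471  1.14687345  0.33800306] [-0.01587322 -0.02956488  0.02792814]
top_tray [([0.612, -0.059, 0.028], 0.8)]
bin [([0.67, -0.012, 0.062], 0.85)]
barrel1 []
(242, 216, 63, 52) [[242, 223], [254, 267], [303, 255], [298, 230], [273, 236], [272, 221], [266, 216]]
```

Request:
{"fn": "move_arm", "kwargs": {
  "steps": [
    [[0,0,0],0],
    [[0,0,0],0],
    [[0,0,0],0],
    [[0,0,0],0],
    [[0,0,0],0],
    [[0,0,0],0],
    [[0,0,0],0]
  ],
  "hand": 0,
  "squeeze": 40
}}

```text
time_s: 29.18
tcp_pos: [0.6689, 0.0015, 0.0655]
ee_rot: [0.717, 0.697, 0.001, 0.001]
force: [-0.2, -0.1, -2.7]
grip_width: 0.0096
```

Request:
{"fn": "move_arm", "kwargs": {
  "steps": [
    [[0,0,0.005],0],
    [[0,0,0.015],0],
    [[0,0,0.03],0],
    [[0,0,0.05],0],
    [[0,0,0.07],0],
    [[0,0,0.09],0],
    [[0,0,0.1],0],
    [[0,0,0.1],0],
    [[0,0,0.1],0]
  ]
}}

```text
time_s: 29.93
tcp_pos: [0.6688, 0.0015, 0.1657]
ee_rot: [0.717, 0.697, 0.001, 0.002]
force: [-0.3, -0.5, -2.5]
grip_width: 0.0097
```

Run:
```python
from h import *
st=bot.state();print(st["tcp_pos"],st["force"])
d,e=shot("scene");find(d,["top_tray","bin","barrel1","ring1","refill_mat"],4)
cv2.imwrite("pics/g8.png",d["pixels"])
h=cv2.cvtColor(d["pixels"],cv2.COLOR_BGR2HSV)
m=cv2.inRange(h,(0,0,150),(179,45,255));m[:215]=0;m[290:]=0;m[:,:215]=0;m[:,310:]=0
for c in cv2.findContours(m,0,2)[0]:
    if cv2.contourArea(c)>4: r=cv2.minAreaRect(c);print(r,np.round(ray(d,e,*r[0],.017),3))
w,c=shot("wrist");find(w,["barrel1","top_tray"],4)
```

```text
[0.6688114  0.00145816 0.16571333] [-0.26535005 -0.51740146 -2.48705874]
top_tray [([0.639, -0.021, 0.022], 0.85)]
bin [([0.672, -0.007, 0.161], 0.74)]
barrel1 [([0.581, -0.029, 0.019], 0.54), ([0.675, -0.05, -0.001], 0.26)]
ring1 [([0.422, 0.272, 0.007], 0.44), ([0.409, 0.341, 0.01], 0.4)]
refill_mat [([0.428, -0.028, 0.0], 0.95)]
((250.7113494873047, 231.85052490234375), (15.12865924835205, 13.605639457702637), 66.03751373291016) [ 0.594 -0.02   0.017]
barrel1 []
top_tray [([0.604, 0.058, 0.038], 0.93), ([0.439, -0.001, 0.001], 0.29)]
```

Request:
{"fn": "move_arm", "kwargs": {
  "steps": [
    [[-0.01,0,0.02],0.02],
    [[-0.03,-0.001,0.03],0.05],
    [[-0.055,-0.002,0.03],0.08],
    [[-0.08,-0.003,0.03],0.11],
    [[-0.11,-0.004,0.03],0.14],
    [[-0.14,-0.005,0.03],0.17],
    [[-0.17,-0.006,0.02],0.17],
    [[-0.195,-0.006,0.0],0.17],
    [[-0.215,-0.006,-0.02],0.17],
    [[-0.226,-0.006,-0.05],0.17],
    [[-0.226,-0.006,-0.08],0.17],
    [[-0.226,-0.006,-0.105],0.17],
    [[-0.226,-0.006,-0.12],0.17],
    [[-0.226,-0.006,-0.128],0.17],
    [[-0.226,-0.006,-0.13],0.17],
    [[-0.226,-0.006,-0.132],0.17],
    [[-0.226,-0.006,-0.132],0.17],
    [[-0.226,-0.006,-0.132],0.17]
  ]
}}

```text
time_s: 31.88
tcp_pos: [0.4433, -0.0046, 0.0339]
ee_rot: [0.656, 0.755, 0.001, 0.002]
force: [-0.2, -0.4, -1.2]
grip_width: 0.0099
```

Run:
```python
from h import *
st=bot.state();print(st["tcp_pos"],st["force"])
d,e=shot("scene");find(d,["top_tray","bin","refill_mat","barrel1"],4)
w,c=shot("wrist");find(w,["top_tray","bin","barrel1"],4)
cv2.imwrite("pics/h.png",np.hstack([cv2.resize(d["pixels"][140:290,190:340],(400,400)),cv2.resize(w["pixels"][:256,:],(400,400))]))
```

```text
[ 0.44332352 -0.00458351  0.03387384] [-0.17098338 -0.40785348 -1.22554074]
top_tray [([0.63, -0.003, 0.025], 0.68)]
bin [([0.445, -0.011, 0.03], 0.62)]
refill_mat [([0.485, -0.042, -0.0], 0.86), ([0.63, -0.002, 0.023], 0.33)]
barrel1 [([0.611, -0.002, 0.02], 0.55), ([0.592, 0.002, 0.026], 0.44)]
top_tray [([0.571, 0.019, 0.022], 0.7)]
bin [([0.438, 0.016, 0.032], 0.65)]
barrel1 [([0.603, 0.025, 0.023], 0.9), ([0.594, 0.022, 0.019], 0.77)]
```

Request:
{"fn": "move_arm", "kwargs": {
  "steps": [
    [[-0.001,0,-0.001],0],
    [[-0.001,0,-0.002],0],
    [[-0.001,0,-0.003],0],
    [[-0.001,0,-0.004],0],
    [[-0.001,0,-0.004],0]
  ]
}}

```text
time_s: 32.75
tcp_pos: [0.4418, -0.0046, 0.0304]
ee_rot: [0.656, 0.755, 0.001, 0.001]
force: [-7.1, -0.1, 26.3]
grip_width: 0.0095
```

Request:
{"fn": "move_arm", "kwargs": {
  "steps": [
    [[0,0,0.001],0],
    [[0,0,0.001],0],
    [[0,0,0.001],0],
    [[0,0,0.001],0],
    [[0,0,0.001],0],
    [[0,0,0.001],0],
    [[0,0,0.03],0],
    [[0,0,0.07],0],
    [[0,0,0.11],0],
    [[-0.005,0.02,0.14],0],
    [[-0.01,0.05,0.17],0],
    [[-0.01,0.08,0.19],0],
    [[-0.01,0.11,0.2],-0.05],
    [[-0.01,0.14,0.2],-0.1],
    [[-0.01,0.16,0.2],-0.15],
    [[-0.01,0.16,0.2],-0.15],
    [[-0.01,0.16,0.2],-0.15],
    [[-0.01,0.16,0.2],-0.15]
  ],
  "hand": 0.35
}}

```text
time_s: 34.25
tcp_pos: [0.4317, 0.1551, 0.2301]
ee_rot: [0.71, 0.704, 0.001, 0.001]
force: [-0.2, -0.9, -0.1]
grip_width: 0.033
```

```bash
cat > look.py <<'E'
from h import *
def copper(s,c,z,lo=12):
    h=cv2.cvtColor(s["pixels"],cv2.COLOR_BGR2HSV)
    m=cv2.inRange(h,(4,130,70),(13,255,255));out=[]
    for k in cv2.findContours(m,0,2)[0]:
        a=cv2.contourArea(k)
        if a>lo:
            (x,y),r=cv2.minEnclosingCircle(k);p=ray(s,c,x,y,z);out.append((np.round(p[:2],3).tolist(),round(x),round(y),round(r,1),a))
    return out
E
python3 - <<'E'
from look import *
st=bot.state();print(st["tcp_pos"],st["joints"])
w,c=shot("wrist");find(w,["ring1","clip"],6)
print([o for o in copper(w,c,.007) if 3<o[3]<40])
d,e=shot("scene");find(d,["top_tray","bin","barrel1","ring1"],6)
cv2.imwrite("pics/i.png",d["pixels"]);cv2.imwrite("pics/iw.png",w["pixels"])
E
```

```text
[0.43165576 0.15506581 0.23013166] [ 0.20178092  0.20240477  1.88870243 -0.00188885  1.04771454  0.21093306]
ring1 [([0.406, 0.34, 0.014], 0.69), ([0.414, 0.275, 0.018], 0.53), ([0.404, 0.215, 0.012], 0.49)]
clip [([0.431, 0.137, 0.01], 0.5)]
[([0.723, -0.206], 437, 382, 29.0, 161.5), ([0.378, -0.054], 220, 300, 15.4, 234.0), ([0.733, -0.057], 457, 300, 31.8, 1541.0), ([0.144, -0.057], 64, 304, 29.2, 1417.5), ([0.708, 0.213], 468, 116, 7.6, 26.5), ([0.121, 0.295], 1, 51, 7.1, 15.0), ([0.708, 0.275], 476, 64, 31.4, 91.0), ([0.71, 0.33], 485, 16, 15.8, 78.0), ([0.571, 0.336], 370, 11, 11.3, 57.5), ([0.561, 0.337], 361, 10, 9.5, 30.0), ([0.429, 0.336], 252, 12, 11.6, 29.0), ([0.404, 0.345], 230, 3, 5.4, 12.5)]
top_tray [([0.629, -0.002, 0.024], 0.57)]
bin [([0.442, 0.002, 0.03], 0.81), ([0.676, -0.05, -0.002], 0.58)]
barrel1 [([0.582, 0.003, 0.022], 0.68), ([0.591, 0.003, 0.021], 0.65), ([0.612, -0.003, 0.02], 0.56), ([0.446, -0.001, 0.031], 0.36)]
ring1 [([0.408, 0.343, 0.013], 0.6), ([0.42, 0.27, 0.008], 0.54), ([0.407, 0.214, 0.011], 0.53)]
```

Request:
{"fn": "move_arm", "kwargs": {
  "steps": [
    [[-0.01,0.02,-0.03],0],
    [[-0.02,0.04,-0.06],0],
    [[-0.027,0.058,-0.09],0],
    [[-0.027,0.058,-0.12],0],
    [[-0.027,0.058,-0.15],0],
    [[-0.027,0.058,-0.18],0],
    [[-0.027,0.058,-0.2],0],
    [[-0.027,0.058,-0.22],0],
    [[-0.027,0.058,-0.235],0],
    [[-0.027,0.058,-0.245],0],
    [[-0.027,0.058,-0.245],0],
    [[-0.027,0.058,-0.245],0]
  ],
  "hand": 0.4
}}

```text
time_s: 35.65
tcp_pos: [0.4048, 0.213, -0.0148]
ee_rot: [0.711, 0.704, 0.001, 0.001]
force: [0.5, -0.5, 0.1]
grip_width: 0.038
```

Request:
{"fn": "move_arm", "kwargs": {
  "steps": [
    [[0,0,-0.001],0],
    [[0,0,-0.002],0],
    [[0,0,-0.003],0],
    [[0,0,-0.004],0],
    [[0,0,-0.004],0]
  ]
}}

```text
time_s: 36.07
tcp_pos: [0.405, 0.213, -0.0186]
ee_rot: [0.711, 0.704, 0.001, 0.001]
force: [-0.5, -0.5, 0.2]
grip_width: 0.0381
```

Request:
{"fn": "move_arm", "kwargs": {
  "steps": [
    [[0,0,-0.001],0],
    [[0,0,-0.002],0],
    [[0,0,-0.003],0],
    [[0,0,-0.003],0]
  ]
}}

```text
time_s: 36.4
tcp_pos: [0.4048, 0.213, -0.0218]
ee_rot: [0.711, 0.704, 0.001, 0.001]
force: [0.7, 0.4, -0.5]
grip_width: 0.0378
```

Request:
{"fn": "move_arm", "kwargs": {
  "steps": [
    [[0,0,-0.001],0],
    [[0,0,-0.002],0],
    [[0,0,-0.003],0],
    [[0,0,-0.003],0]
  ]
}}

```text
time_s: 36.73
tcp_pos: [0.4048, 0.2129, -0.025]
ee_rot: [0.711, 0.704, 0.001, 0.001]
force: [0.6, 0.0, 0.2]
grip_width: 0.038
```

Request:
{"fn": "move_arm", "kwargs": {
  "steps": [
    [[0,0,-0.001],0],
    [[0,0,-0.002],0],
    [[0,0,-0.003],0],
    [[0,0,-0.003],0]
  ]
}}

```text
time_s: 37.07
tcp_pos: [0.4048, 0.213, -0.0275]
ee_rot: [0.711, 0.704, 0.001, 0.001]
force: [-1.4, -0.8, 11.3]
grip_width: 0.0382
```

Request:
{"fn": "move_arm", "kwargs": {
  "steps": [
    [[0,0,0.003],0],
    [[0,0,0.003],0],
    [[0,0,0.003],0],
    [[0,0,0.003],0],
    [[0,0,0.003],0],
    [[0,0,0.003],0],
    [[0,0,0.003],0]
  ],
  "hand": 0,
  "squeeze": 20
}}

```text
time_s: 37.65
tcp_pos: [0.4049, 0.213, -0.0246]
ee_rot: [0.711, 0.704, 0.001, 0.001]
force: [0.5, 0.0, 0.7]
grip_width: 0.0173
```

Request:
{"fn": "move_arm", "kwargs": {
  "steps": [
    [[0,0,0.03],0],
    [[0,0,0.07],0],
    [[0,0,0.11],0],
    [[0.02,-0.015,0.13],0],
    [[0.05,-0.036,0.13],0],
    [[0.08,-0.058,0.13],0],
    [[0.11,-0.08,0.13],0],
    [[0.14,-0.102,0.13],0],
    [[0.17,-0.124,0.13],0],
    [[0.2,-0.145,0.13],0],
    [[0.225,-0.163,0.12],0],
    [[0.238,-0.173,0.1],0],
    [[0.238,-0.173,0.07],0],
    [[0.238,-0.173,0.045],0],
    [[0.238,-0.173,0.03],0],
    [[0.238,-0.173,0.021],0],
    [[0.238,-0.173,0.02],0],
    [[0.238,-0.173,0.02],0]
  ]
}}

```text
time_s: 39.15
tcp_pos: [0.6429, 0.04, -0.0046]
ee_rot: [0.711, 0.704, 0.001, 0.001]
force: [0.6, 0.1, -0.5]
grip_width: 0.0174
```

Request:
{"fn": "move_arm", "kwargs": {
  "steps": [
    [[0,0,0],0],
    [[0,0,0],0],
    [[0,0,0],0],
    [[0,0,0.03],0],
    [[0,0,0.07],0],
    [[-0.02,0.03,0.11],0],
    [[-0.05,0.06,0.14],0],
    [[-0.08,0.09,0.17],0],
    [[-0.11,0.11,0.2],0],
    [[-0.14,0.13,0.22],0],
    [[-0.17,0.15,0.23],0],
    [[-0.2,0.16,0.23],0],
    [[-0.23,0.16,0.23],0],
    [[-0.23,0.16,0.23],0],
    [[-0.23,0.16,0.23],0]
  ],
  "hand": 0.25
}}

```text
time_s: 40.4
tcp_pos: [0.4111, 0.2006, 0.2269]
ee_rot: [0.71, 0.704, 0.002, 0.002]
force: [0.7, 0.2, 1.3]
grip_width: 0.0236
```

Run:
```python
from look import *
st=bot.state();print(st["tcp_pos"],st["grip_width"])
w,c=shot("wrist");find(w,["ring1"],6)
d,e=shot("scene");find(d,["top_tray","bin","barrel1","ring1"],6)
```

```text
[0.41109008 0.20061687 0.22690763] 0.023646733248906145
ring1 [([0.408, 0.346, 0.012], 0.54), ([0.413, 0.274, 0.013], 0.45)]
top_tray [([0.629, -0.002, 0.026], 0.65)]
bin [([0.445, 0.0, 0.032], 0.57)]
barrel1 [([0.677, -0.049, -0.001], 0.74), ([0.609, 0.002, 0.021], 0.63), ([0.581, -0.002, 0.02], 0.63), ([0.592, 0.003, 0.024], 0.61)]
ring1 [([0.654, 0.039, 0.027], 0.64), ([0.41, 0.339, 0.01], 0.61), ([0.42, 0.27, 0.008], 0.6)]
```

Request:
{"fn": "move_arm", "kwargs": {
  "steps": [
    [[0,0.025,-0.03],0],
    [[0.001,0.05,-0.06],0],
    [[0.002,0.072,-0.09],0],
    [[0.002,0.072,-0.12],0],
    [[0.002,0.072,-0.15],0],
    [[0.002,0.072,-0.18],0],
    [[0.002,0.072,-0.21],0],
    [[0.002,0.072,-0.23],0],
    [[0.002,0.072,-0.245],0],
    [[0.002,0.072,-0.2515],0],
    [[0.002,0.072,-0.2515],0],
    [[0.002,0.072,-0.2515],0]
  ],
  "hand": 0.4
}}

```text
time_s: 41.75
tcp_pos: [0.4161, 0.2715, -0.0266]
ee_rot: [0.711, 0.703, 0.0, 0.001]
force: [-1.0, -0.2, 0.0]
grip_width: 0.038
```

Request:
{"fn": "move_arm", "kwargs": {
  "steps": [
    [[0,0,0],0],
    [[0,0,0],0],
    [[0,0,0],0],
    [[0,0,0],0],
    [[0,0,0],0],
    [[0,0,0],0],
    [[0,0,0],0]
  ],
  "hand": 0,
  "squeeze": 20
}}

```text
time_s: 42.33
tcp_pos: [0.4162, 0.2715, -0.0265]
ee_rot: [0.711, 0.703, 0.0, 0.001]
force: [0.1, -1.5, 0.7]
grip_width: 0.0175
```

Request:
{"fn": "move_arm", "kwargs": {
  "steps": [
    [[0,0,0.03],0],
    [[0,0,0.07],0],
    [[0,0,0.11],0],
    [[0.01,-0.02,0.14],0],
    [[0.03,-0.045,0.14],0],
    [[0.055,-0.075,0.14],0],
    [[0.08,-0.105,0.14],0],
    [[0.105,-0.135,0.14],0],
    [[0.13,-0.165,0.14],0],
    [[0.16,-0.195,0.14],0],
    [[0.19,-0.23,0.14],0],
    [[0.215,-0.258,0.13],0],
    [[0.227,-0.2715,0.1],0],
    [[0.227,-0.2715,0.07],0],
    [[0.227,-0.2715,0.045],0],
    [[0.227,-0.2715,0.03],0],
    [[0.227,-0.2715,0.023],0],
    [[0.227,-0.2715,0.022],0],
    [[0.227,-0.2715,0.022],0]
  ]
}}

```text
time_s: 43.92
tcp_pos: [0.6434, 0.0002, -0.0042]
ee_rot: [0.711, 0.703, 0.0, 0.001]
force: [-0.4, 0.1, 0.1]
grip_width: 0.0176
```

Request:
{"fn": "move_arm", "kwargs": {
  "steps": [
    [[0,0,0],0],
    [[0,0,0],0],
    [[0,0,0],0],
    [[0,0,0.03],0],
    [[0,0,0.07],0],
    [[-0.02,0.03,0.11],0],
    [[-0.045,0.06,0.14],0],
    [[-0.07,0.09,0.17],0],
    [[-0.095,0.12,0.2],0],
    [[-0.12,0.15,0.22],0],
    [[-0.15,0.18,0.23],0],
    [[-0.18,0.21,0.23],0],
    [[-0.21,0.24,0.23],0],
    [[-0.23,0.255,0.23],0],
    [[-0.23,0.255,0.23],0],
    [[-0.23,0.255,0.23],0],
    [[-0.23,0.255,0.23],0]
  ],
  "hand": 0.25
}}

```text
time_s: 45.33
tcp_pos: [0.4128, 0.2558, 0.2267]
ee_rot: [0.71, 0.704, 0.001, 0.002]
force: [0.1, 0.9, 0.6]
grip_width: 0.0238
```

Run:
```python
from look import *
st=bot.state();print(st["tcp_pos"],st["grip_width"])
w,c=shot("wrist");find(w,["ring1"],6)
d,e=shot("scene");find(d,["top_tray","bin","barrel1","ring1"],6)
```

```text
[0.41284099 0.25582808 0.2266606 ] 0.02379905220637012
ring1 [([0.639, 0.045, 0.024], 0.7), ([0.408, 0.348, 0.014], 0.5)]
top_tray [([0.626, -0.005, 0.026], 0.83)]
bin [([0.444, 0.001, 0.028], 0.72), ([0.489, -0.044, 0.003], 0.38)]
barrel1 [([0.582, 0.001, 0.019], 0.65), ([0.592, -0.0, 0.026], 0.63), ([0.609, -0.0, 0.021], 0.43)]
ring1 [([0.65, 0.04, 0.026], 0.64), ([0.409, 0.342, 0.008], 0.56), ([0.487, -0.042, 0.003], 0.32)]
```

Request:
{"fn": "move_arm", "kwargs": {
  "steps": [
    [[-0.002,0.03,-0.03],0],
    [[-0.004,0.06,-0.06],0],
    [[-0.006,0.088,-0.09],0],
    [[-0.006,0.088,-0.12],0],
    [[-0.006,0.088,-0.15],0],
    [[-0.006,0.088,-0.18],0],
    [[-0.006,0.088,-0.21],0],
    [[-0.006,0.088,-0.23],0],
    [[-0.006,0.088,-0.243],0],
    [[-0.006,0.088,-0.25],0],
    [[-0.006,0.088,-0.25],0],
    [[-0.006,0.088,-0.25],0]
  ],
  "hand": 0.4
}}

```text
time_s: 46.68
tcp_pos: [0.4082, 0.3425, -0.0243]
ee_rot: [0.712, 0.702, 0.0, 0.001]
force: [0.2, -0.3, 0.0]
grip_width: 0.038
```

Request:
{"fn": "move_arm", "kwargs": {
  "steps": [
    [[0,0,0],0],
    [[0,0,0],0],
    [[0,0,0],0],
    [[0,0,0],0],
    [[0,0,0],0],
    [[0,0,0],0],
    [[0,0,0],0]
  ],
  "hand": 0,
  "squeeze": 20
}}

```text
time_s: 47.27
tcp_pos: [0.4085, 0.3427, -0.0236]
ee_rot: [0.712, 0.702, 0.001, 0.001]
force: [-1.4, -0.4, 7.2]
grip_width: 0.0174
```

Request:
{"fn": "move_arm", "kwargs": {
  "steps": [
    [[0,0,0.04],0],
    [[0,0,0.08],0],
    [[0,0,0.12],0],
    [[0.01,-0.03,0.14],0],
    [[0.03,-0.06,0.14],0],
    [[0.05,-0.09,0.14],0],
    [[0.07,-0.12,0.14],0],
    [[0.09,-0.155,0.14],0],
    [[0.11,-0.19,0.14],0],
    [[0.13,-0.225,0.14],0],
    [[0.155,-0.26,0.14],0],
    [[0.18,-0.295,0.14],0],
    [[0.205,-0.33,0.14],0],
    [[0.225,-0.365,0.13],0],
    [[0.2345,-0.383,0.1],0],
    [[0.2345,-0.383,0.07],0],
    [[0.2345,-0.383,0.04],0],
    [[0.2345,-0.383,0.022],0],
    [[0.2345,-0.383,0.02],0],
    [[0.2345,-0.383,0.02],0]
  ]
}}

```text
time_s: 48.93
tcp_pos: [0.6425, -0.0402, -0.0043]
ee_rot: [0.712, 0.702, 0.0, 0.0]
force: [0.9, -0.7, 0.1]
grip_width: 0.0171
```

Request:
{"fn": "move_arm", "kwargs": {
  "steps": [
    [[0,0,0],0],
    [[0,0,0],0],
    [[0,0,0],0],
    [[0,0,0],0],
    [[0,0,0.03],0],
    [[0,0,0.07],0],
    [[0,-0.01,0.11],0],
    [[0,-0.04,0.15],0],
    [[0,-0.07,0.18],0],
    [[0,-0.1,0.21],0],
    [[0,-0.12,0.24],0],
    [[0,-0.12,0.26],0],
    [[0,-0.12,0.26],0],
    [[0,-0.12,0.26],0]
  ],
  "hand": 0.25
}}

```text
time_s: 50.1
tcp_pos: [0.6426, -0.1606, 0.2574]
ee_rot: [0.712, 0.702, 0.001, 0.002]
force: [-0.7, 0.4, -0.6]
grip_width: 0.0237
```

Run:
```python
from look import *
st=bot.state();print(st["tcp_pos"],st["grip_width"])
d,e=shot("scene");find(d,["top_tray","bin","bin_handle","barrel1","ring1","lower_tray","pencil","clip"],6)
w,c=shot("wrist");find(w,["ring1","barrel1","bin","top_tray"],6)
cv2.imwrite("pics/fin.png",np.hstack([cv2.resize(w["pixels"][:260],(512,500),interpolation=1)[:,:],cv2.resize(d["pixels"][130:290,190:282],(288,500))]))
```

```text
[ 0.6426219  -0.16062655  0.25736315] 0.023674520877194013
top_tray [([0.624, -0.004, 0.026], 0.59)]
bin [([0.442, -0.002, 0.032], 0.87), ([0.677, -0.047, -0.002], 0.26)]
bin_handle [([0.447, -0.003, 0.027], 0.59)]
barrel1 [([0.584, 0.002, 0.02], 0.58), ([0.609, 0.0, 0.021], 0.46), ([0.595, 0.004, 0.024], 0.44)]
ring1 [([0.645, -0.039, 0.024], 0.53)]
lower_tray [([0.602, -0.25, 0.011], 0.81), ([0.65, 0.04, 0.023], 0.64)]
pencil [([0.46, -0.128, 0.011], 0.5), ([0.448, -0.003, 0.028], 0.26)]
clip [([0.444, -0.003, 0.031], 0.71)]
ring1 [([0.644, 0.003, 0.026], 0.79), ([0.644, -0.038, 0.024], 0.57), ([0.444, -0.015, 0.029], 0.51)]
barrel1 [([0.595, 0.002, 0.019], 0.89), ([0.58, 0.002, 0.022], 0.7), ([0.608, 0.003, 0.025], 0.67)]
bin [([0.441, -0.014, 0.03], 0.84)]
top_tray [([0.627, -0.021, 0.014], 0.87)]
```

View pics/fin.png

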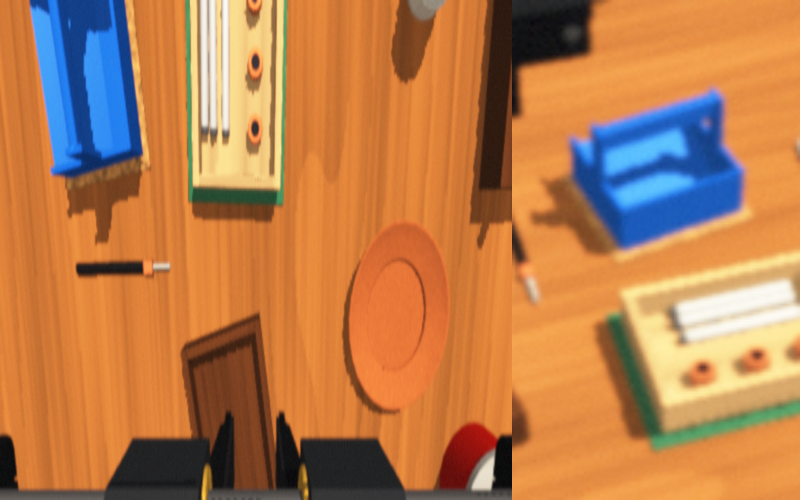

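```bash
python3 -c "
from h import *
s,c=shot('side');find(s,['ring1'],8)
print(bot.sign_off())"
```

```text
ring1 [([0.604, -0.294, 0.014], 0.57), ([0.638, 0.045, 0.026], 0.47)]
the job is handed in; nothing more can be done
None
```

The job is handed in at about 50 s of the 210 s allowed. The last pictures show everything in place, apart from one detection that I could not rule out.

**What I did**
- **Tray:** I lifted the top tray by its near long wall and set it on the green mat. The first two pinches closed above the rim. The fingertips proved to sit about 27 mm higher than the reported TCP, and touching the table later confirmed this.
- **Bin:** I lifted the bin level out of its frame and rested it on the tray's far wall. With the bar held loosely between the fingers, I pushed it over to roughly 48–50 degrees so the barrels rolled out. I then drew it back level and set it on the cork mat.
- **Rings:** I found three copper rings and put all three in the tray.

**Last checks**
- **Tray contents:** all three barrels and two of the rings were detected inside the tray, and the last picture shows all three rings there. The third ring was last detected about 5 s earlier, at (0.650, 0.040).
- **Tray and bin:** the tray centre is estimated about 5 mm from the mat's. The bin stands upright and looks empty, about 5 mm from the cork mat's centre.
- **Left alone:** the lower tray and the pencil are where they were. The clip was not found in the last check (its one detection landed on the bin), but nothing was moved near it.
- **Disagreement:** the final side-camera check gave a possible ring (confidence 0.57) at (0.604, -0.294), inside the lower tray. It came in the same script as the hand-in, so I did not follow it up. An earlier picture, taken just after the top tray was lifted, showed the lower tray empty, so I take it for a false report.

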